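Set out the first-off samples at the thread checker

ROBOT

A 7-joint arm with a two-finger parallel gripper is mounted at the origin on the work surface. World frame = base frame: x ahead of the robot, y to its left, z up, the work surface at z = 0. Lengths are in m, angles in rad, forces in N, time in s.
With the tool pointing down it reaches from about 0.425 to 0.875 m from the base axis. Payload 8.4 kg.
Tool frame: the origin (TCP) lies at the very end of the fingers, on their centre line; the grasp point (between the pads) lies 19 mm behind it; z points along the fingers, y is the line along which they close (so a half turn about z gives the same grasp; the last joint's range is limited). The gripper opens to 87 mm and grips with 3 to 60 N. Pads are 19 mm wide; open, the fingers measure 117 mm over their backs; the gripper's body (75 mm by 190 mm) begins 51 mm behind the grasp point.
Start: joints at [1.203, 0.333, 0.04, 1.465, -0.013, 1.343, -0.059], TCP at [0.173, -0.627, 0.223] pointing down, gripper open.
Joint ranges: [-2.58, 2.58], [-0.38, 2.09], [-1.3, 1.39], [0.25, 2.4], [-1.5, 4.64], [0.08, 2.09], [-2.65, 2.65]. Speed limits (rad/s): [2.22, 2.22, 2.79, 2.79, 3.14, 3.14, 3.14].

INTERFACE

Orientations are given as a rotation vector (axis times angle).
In Python, from station import * gives the robot as it stands.
- The arm moves only by the tool send_rows, never from a script. Its argument "commands" is a list that holds one entry, the list of rows, each a list of 6 numbers: the shift along the tool's x, y, z in mm, then the turn, a rotation vector about the tool's x, y, z in rad. A call has 1 to 20 rows; each row shifts and turns the commanded pose from where the row before left it, along the tool's axes as they then stand; what a row does not reach is not made up. A row lasts 1/10 s, in which the tool goes at most 50 mm and 8.59 degrees, less where a joint would pass 70% of its speed; a pose out of reach is approached as far as the arm can. A call is refused whole if a number of a shift passes 50 or a number of a turn 0.15, either way. A call with a gripper value outside its range is refused whole. "grip" is the closure, from 0 (fully open) to 1 (shut), set as the call begins (left out, the last holds). The fingers move at their own pace and stop on an object; the grip force is fixed at half the most. Time passes only in rows, so rows that do not move let the fingers close. It gives the time, the measured TCP pose, the force, the opening and the grip force at its end, in the units of the state.
- state(): the state, without advancing time (a new reading comes with each control period).
- grab_frame(name): name is "side" or "top"; returns (picture, depth): 420x560x3 uint8, red, green, blue; 420x560 float32, m along the optical axis (not along the pixel's ray), 0 where there is no reading.
- camera_info(name): a dict with "fx", "fy", "cx", "cy" (pixels), "camera_from_world" (4x4, takes a point from world to camera coordinates). Camera axes: x right, y up, looking along -z (the intrinsics and any distortion apply to the point x, -y, -z); pixel columns grow to the right and rows downward; lengths in m; the calibration is good to about 2 mm. A picture is of the moment at which its call begins. camera_info takes no time and is no camera call.
- sign_off(): hands the job in; it is judged then, once.
The state is a dict: "time": time; "joint_pos": joint angles; "dq": joint speeds; "tau": joint torques, N m; "ee_pos": TCP position; "ee_rot": TCP orientation; "wrist_force": force on the tool from outside, world axes, zero at the start; "moment": the same for the moment, N m; "width": finger opening in m; "grip_force": force on a finger pad.
Only numpy, scipy, OpenCV 4.12 (cv2) and the standard library are available. Lean on these libraries where they do the work, as an engineer would, in place of code of your own. Each camera call takes 0.05 s, during which the arm holds its last target. There are 200 camera calls.

TASK

Set out the four samples on the two grey gauge stands (left, right and behind as seen from the robot), each upright and centred on its dark seat: the big hex nut left of the steel pin, the flanged bush, flange down, right of the pin, the tall hex coupling, standing on end, behind the V-block. The domed cap goes on top of the nut, flat side down and centred. Leave the oil bottle and the double-ended plug gauge where they are.

Things in the scene. Friction and masses are not known exactly. Their poses are not given: they have to be found in the camera images.
- nut: Big steel hex nut, loose, lying flat: 46 mm across flats (53 mm over corners), 24 mm tall, with a 26 mm bore right through; about 0.24 kg. Origin: centre of its underside; z up; two of its flats face its own +x and -x, the others follow every 60 degrees.
- coupling: Tall steel hex coupling, loose, standing on end: 30 mm across flats (35 mm over corners), 50 mm tall, with a 16 mm bore; about 0.22 kg. Origin: centre of its underside; z up; two of its flats face its own +x and -x, the others follow every 60 degrees.
- bush: Round steel flanged bush, loose, standing on its flange: flange 52 mm in diameter and 10 mm thick at the bottom, sleeve 30 mm in diameter rising from it to 42 mm in all, 20 mm bore; about 0.20 kg. Origin: centre of the flange's underside; z up along the sleeve.
- cap: Solid round steel end cap with a flat underside, loose: 40 mm in diameter, straight-sided to 20 mm, chamfered (domed) above to 26 mm in all, no hole; about 0.20 kg. Origin: centre of its underside; z up.
- pin_stand: Fixed grey plate 80 mm (x) by 176 mm (y), 10 mm thick. Upright steel pin in the middle: 16 mm dia, top 52 mm above the bench, 25 mm collar 6 mm high at its foot. Two flush round dark seats, 56 mm dia, 10 mm above the bench, x = 0: left at its y = +58 mm, right at y = -58 mm. Origin: centre of underside; x away from the robot, y to the robot's left, within 15 degrees.
- vblock_stand: Fixed grey plate 166 mm (x) by 80 mm (y), 10 mm thick. Steel V-block in the middle: 32 mm along x, 52 along y, top 45 mm above the bench. Two flush round dark seats, 56 mm dia, 10 mm above the bench, y = 0: behind the block at its x = +52 mm; in front (not used) at x = -52 mm. Origin: centre of underside; x away from the robot, y to the robot's left, within 15 degrees.
- oil_bottle: Bystander, to be left alone: small white upright oil bottle with a pointed spout, 36 mm in diameter, 85 mm tall, loose. Origin: centre of its underside.
- plug_gauge: Bystander, to be left alone: double-ended hand plug gauge lying flat roughly along the robot's x (within 12 degrees), loose; dark handle 50 mm long and 14 mm square with a 12 mm steel plug at each end, about 86 mm long in all. Origin: under the middle of the handle; its x runs along the gauge.
Mind the look-alikes: they are no part of the job. Leave any green or turquoise look-alike of the pin_stand alone.

How it is judged:
By the outcome, as a careful person would: the job done as asked, in the order asked, and still so for the second after the job is handed in, with the robot touching nothing.
It also fails if it takes over 96 s, if anything falls off the work surface, if the arm or the gripper's body presses on something with over 40 N, if the wrist force passes 120 N, or if a joint passes its speed limit or range.

## Working session

There is one attempt and no reset: what is moved stays moved. The work goes in short steps, Python scripts to look and compute and a tool call to move; the robot and the scene stay as the last step left them, time stands still between calls to the robot, and variables do not carry over. Pictures are saved under pics/ and viewed, at most 14 in all, crops included, and the job is handed in when it is done.

Besides the shell and the picture viewer there is one more tool, called after "Call:" by a JSON object that holds its "fn" and its "kwargs", one argument or row to a line. send_rows: Moves the arm, as the interface text tells. Its arguments: {"type":"object","properties":{"commands":{"type":"array","items":{"type":"array","items":{"type":"array","items":{"type":"number"}}}},"grip":{"type":"number"}},"required":["commands"]}

```bash
mkdir -p pics; ls; python3 - <<'E'
from station import *
import cv2,numpy as np
s=state();print({k:np.round(v,3) for k,v in s.items()})
for n in("top","side"):
    p,d=grab_frame(n);np.savez(f"{n}0.npz",p=p,d=d)
    cv2.imwrite(f"pics/{n}0.png",cv2.resize(p[:,:,::-1],(784,588),interpolation=cv2.INTER_CUBIC))
    print(n,camera_info(n),(d>0).mean())
E
```

```text
pics
{'time': np.float64(0.0), 'joint_pos': array([ 1.203,  0.334,  0.04 ,  1.466, -0.013,  1.343, -0.058]), 'dq': array([-0.001,  0.   , -0.   , -0.001,  0.001, -0.001,  0.001]), 'tau': array([-0.0000e+00, -6.5636e+01,  1.3350e+00, -4.0381e+01, -6.0000e-02,
        4.5000e-02,  0.0000e+00]), 'ee_pos': array([ 0.172, -0.626,  0.222]), 'ee_rot': array([-3.112e+00, -4.210e-01,  1.000e-03]), 'wrist_force': array([ 0.212,  0.257, -0.134]), 'moment': array([ 0.042,  0.018, -0.01 ]), 'grip_force': np.float64(0.0), 'width': np.float64(0.087)}
top {'fx': 462.23250829358506, 'fy': 462.23250829358506, 'cx': 275.4026445298338, 'cy': 213.76546747714127, 'camera_from_world': array([[ 0.02429503, -0.99969334, -0.00479308,  0.04337342],
       [ 0.97237906,  0.02251736,  0.2323186 , -0.48065786],
       [-0.23213943, -0.01030487,  0.97262793, -1.03966665],
       [ 0.        ,  0.        ,  0.        ,  1.        ]])} 0.9962202380952381
side {'fx': 444.3565951529706, 'fy': 444.3565951529706, 'cx': 281.1006982868091, 'cy': 210.21989946237002, 'camera_from_world': array([[ 0.97578076, -0.2181663 ,  0.01598052, -0.45678273],
       [ 0.11926144,  0.59180911,  0.79720681, -0.11200607],
       [-0.18338108, -0.7759932 ,  0.60349477, -0.92588554],
       [ 0.        ,  0.        ,  0.        ,  1.        ]])} 0.9961479591836735
```

View pics/top0.png

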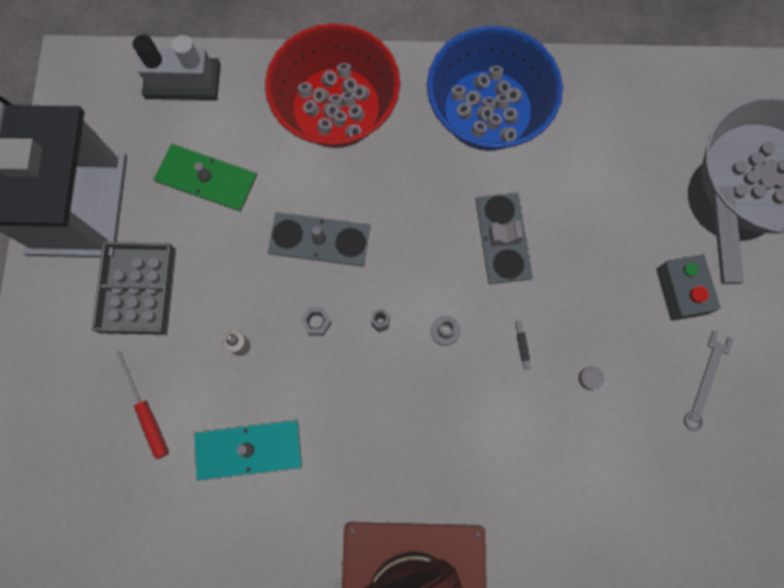

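View pics/side0.png

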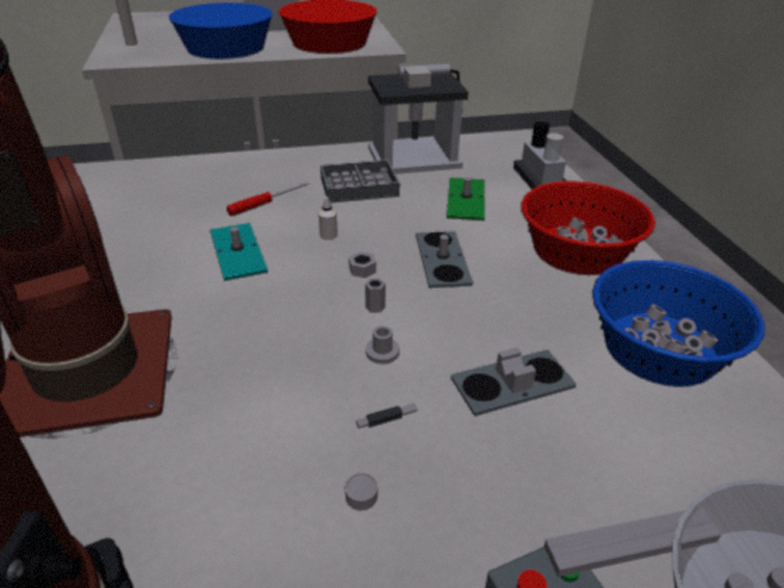

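Candidates, with pixels in the top picture at 784 px width:
- **Pin stand:** the grey plate at (319,238). The green one at (205,177) and the turquoise one at (247,450) are look-alikes.
- **V-block stand:** (504,238).
- **Nut:** the large hex at (316,320), not the small hex at (381,319), which is the tall coupling.
- **Bush:** (445,331).
- **Cap:** (592,378). The small parts in the bins, tray and pan don't count.
- **Bystanders:** bottle at (235,343), gauge at (522,343).

Next I'll measure and check the choice in a crop.

```bash
cat > h.py <<'E'
import cv2,numpy as np
from station import *
def ray(n,uv,z):
    c=camera_info(n);T=np.array(c["camera_from_world"]);R,t=T[:3,:3],T[:3,3]
    uv=np.atleast_2d(uv).astype(float);d=np.c_[(uv[:,0]-c["cx"])/c["fx"],-(uv[:,1]-c["cy"])/c["fy"],-np.ones(len(uv))]@R
    o=-R.T@t; return (o+d*((z-o[2])/d[:,2])[:,None])[:,:2]
def proj(n,P):
    c=camera_info(n);T=np.array(c["camera_from_world"]);q=T[:3,:3]@np.asarray(P,float)+T[:3,3]
    return np.array([c["cx"]+c["fx"]*q[0]/-q[2],c["cy"]+c["fy"]*q[1]/q[2]])
def world(n,d):
    c=camera_info(n);T=np.array(c["camera_from_world"]);v,u=np.mgrid[:d.shape[0],:d.shape[1]]
    q=np.dstack([(u-c["cx"])/c["fx"]*d,-(v-c["cy"])/c["fy"]*d,-d])-T[:3,3]
    return q@T[:3,:3]
def topface(n,d,xy,h,r):
    """filled outline of pixels near height h around xy, cast on plane h: (centre, min circle, contour)"""
    W=world(n,d);m=(abs(W[...,2]-h)<.006)&(np.hypot(W[...,0]-xy[0],W[...,1]-xy[1])<r)&(d>0)
    cs,_=cv2.findContours(m.astype(np.uint8),cv2.RETR_EXTERNAL,cv2.CHAIN_APPROX_NONE)
    k=max(cs,key=cv2.contourArea)[:,0];p=ray(n,k,h)
    mo=cv2.moments((p*1e4).astype(np.float32)[:,None]);c=np.array([mo["m10"],mo["m01"]])/mo["m00"]/1e4
    return c,cv2.minEnclosingCircle((p*1e4).astype(np.float32))[1]/1e4,p
def seat(n,p,xy,z=.010,r=.04):
    g=cv2.cvtColor(p,cv2.COLOR_RGB2GRAY);c=proj(n,[*xy,z]);m=np.zeros_like(g)
    px=462*r/1.0; cv2.circle(m,tuple(int(round(a)) for a in c),int(px),1,-1)
    m&=((g<50)).astype(np.uint8)
    cs,_=cv2.findContours(m,cv2.RETR_EXTERNAL,cv2.CHAIN_APPROX_NONE);k=max(cs,key=cv2.contourArea)
    e=cv2.fitEllipse(cv2.convexHull(k));q=ray(n,k[:,0],z);return ray(n,[e[0]],z)[0],cv2.minEnclosingCircle((q*1e4).astype(np.float32))[1]/1e4
def go(x,y,z,yaw):
    """total tool-frame shift (mm) and turn about tool z from the current pose; yaw: of tool x; mod pi"""
    s=state();R=cv2.Rodrigues(np.array(s["ee_rot"],float))[0];d=R.T@(np.array([x,y,z])-s["ee_pos"])*1e3
    y0=np.arctan2(R[1,0],R[0,0]);t=-((yaw-y0+np.pi/2)%np.pi-np.pi/2)
    Rt=R@cv2.Rodrigues(np.array([0,0,t]))[0];w=cv2.Rodrigues(Rt.T@np.diag([1,-1,-1.])@cv2.Rodrigues(np.array([0,0,-np.arctan2(Rt[1,0],Rt[0,0])]))[0])[0][:,0]
    print("t",round(float(s["time"]),2),"pos",np.round(s["ee_pos"],4),"yaw",round(y0,3),"shift",np.round(d,1),"turnz",round(t,3),"tilt",np.round(w,4),"w",round(float(s["width"]),4))
E
python3 - <<'E'
from h import *
F={n:np.load(n+"0.npz") for n in("top","side")}
top=F["top"]
W=world("top",top["d"])
o={"nut":((316,320),.024),"coupling":((381,319),.05),"bush":((445,331),.042),"cap":((592,378),.026),"bottle":((235,343),.085),"pin":((319,232),.052)}
tiles=[]
for k,(uv,h) in o.items():
    uv=np.array(uv)/1.4;xy=ray("top",uv,h)[0]
    for n in F:
        try:
            c,r,p=topface(n,F[n]["d"],xy,h if k!="cap" else .024,.045);
            q=p-c;th=np.arctan2(q[:,1],q[:,0]);rr=np.hypot(*q.T)
            tt=np.linspace(-np.pi,np.pi,360);i=np.argsort(th);f=np.interp(tt,th[i],rr[i],period=2*np.pi)
            a=np.angle((f[:-1]*np.exp(-6j*tt[:-1])).sum())/-6
            print(k,n,"c",np.round(c,4),"r",np.round(r,4),"corner ang",round(np.degrees(a),1),"A",round(np.degrees(a)+30,1))
        except Exception as e: print(k,n,e)
g=cv2.cvtColor(top["p"],cv2.COLOR_RGB2GRAY)
for k,uv in {"L":(287,234),"R":(350,243),"B":(500,209),"F":(509,264)}.items():
    xy=ray("top",np.array(uv)/1.4,.01)[0]
    for n in F:
        try: print(k,n,*[np.round(a,4) for a in seat(n,F[n]["p"],xy)])
        except Exception as e: print(k,n,e)
for k,uv in {"gauge":(522,343)}.items(): print(k,ray("top",np.array(uv)/1.4,.01))
a=F["top"]["p"][125:285,150:440,::-1]
cv2.imwrite("pics/crop1.png",cv2.resize(a,None,fx=2.7,fy=2.7,interpolation=cv2.INTER_CUBIC))
E
```

```text
nut top c [0.4486 0.1763] r 0.0258 corner ang 29.8 A 59.8
nut side c [0.4481 0.1708] r 0.0285 corner ang 29.5 A 59.5
coupling top c [0.4497 0.0637] r 0.0174 corner ang -12.1 A 17.9
coupling side c [0.4496 0.0589] r 0.0193 corner ang -8.7 A 21.3
bush top c [ 0.4384 -0.0502] r 0.0156 corner ang 23.3 A 53.3
bush side c [ 0.4385 -0.0547] r 0.0183 corner ang 14.4 A 44.4
cap top c [ 0.3604 -0.2981] r 0.0202 corner ang -0.2 A 29.8
cap side c [ 0.3601 -0.3036] r 0.0205 corner ang 25.8 A 55.8
bottle top c [0.4031 0.3068] r 0.0046 corner ang 13.2 A 43.2
bottle side c [0.403  0.2995] r 0.006 corner ang -8.9 A 21.1
pin top c [0.6018 0.1792] r 0.008 corner ang 27.4 A 57.4
pin side c [0.6013 0.1722] r 0.0107 corner ang -16.0 A 14.0
L top [0.609  0.2376] 0.0251
L side [0.604 0.239] 0.0258
R top [0.5956 0.1225] 0.0254
R side [0.5955 0.1218] 0.0275
B top [ 0.6644 -0.1481] 0.0254
B side [ 0.6642 -0.1481] 0.0276
F top [ 0.5615 -0.1621] 0.0252
F side [ 0.561  -0.1625] 0.0275
gauge [[ 0.41799309 -0.18378107]]
```

View pics/crop1.png

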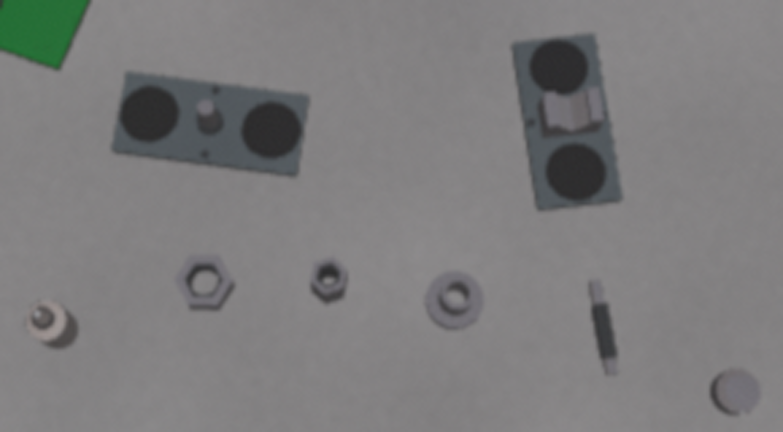

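The crop shows the hex nut at (205,283), the coupling at (329,281), the bush at (454,300) and the cap at (736,391). It also shows the two grey stands with their dark seats. The choice is confirmed, so I'll move.

```bash
python3 -c "
from h import *
go(.45,-.35,.21,1.571);go(.4487,.176,.21,1.571)"
```

```text
t 0.1 pos [ 0.1725 -0.6263  0.2217] yaw 0.269 shift [ 340.9 -192.6   12. ] turnz -1.302 tilt [-0.0005 -0.0014  0.    ] w 0.0868
t 0.1 pos [ 0.1725 -0.6263  0.2217] yaw 0.269 shift [ 479.4 -700.1   12.7] turnz -1.302 tilt [-0.0005 -0.0014  0.    ] w 0.0868
```

Call:
{"fn": "send_rows", "kwargs": {
  "commands": [
    [[31, -17.5, 1.1, 0, 0, 0], [31, -17.5, 1.1, 0, 0, 0], [31, -17.5, 1.1, 0, 0, 0], [31, -17.5, 1.1, 0, 0, 0], [31, -17.5, 1.1, 0, 0, 0], [31, -17.5, 1.1, 0, 0, 0], [31, -17.5, 1.1, 0, 0, 0], [31, -17.5, 1.1, 0, 0, 0], [31, -17.5, 1.1, 0, 0, 0], [31, -17.5, 1.1, 0, 0, 0], [31, -17.5, 1.1, 0, 0, 0], [0, 0, 0, 0, 0, -0.145], [0, 0, 0, 0, 0, -0.145], [0, 0, 0, 0, 0, -0.145], [0, 0, 0, 0, 0, -0.145], [0, 0, 0, 0, 0, -0.145], [0, 0, 0, 0, 0, -0.145], [0, 0, 0, 0, 0, -0.145], [0, 0, 0, 0, 0, -0.145], [0, 0, 0, 0, 0, -0.142]]
  ],
  "grip": 0
}}

```text
time: 2.1
ee_pos: [0.45, -0.3504, 0.21]
ee_rot: [-2.214, -2.227, 0.0]
wrist_force: [-0.2, -0.4, -0.0]
width: 0.0866
grip_force: 0.0
```

```bash
python3 -c "
from h import *
go(.4487,.176,.21,1.571)"
```

```text
t 2.1 pos [ 0.45   -0.3504  0.21  ] yaw 1.577 shift [5.264e+02 1.800e+00 3.000e-01] turnz 0.006 tilt [-0.0007 -0.0005  0.    ] w 0.0866
```

Call:
{"fn": "send_rows", "kwargs": {
  "commands": [
    [[20, 1.8, 0, 0, 0, 0.006], [40, 0, 0, 0, 0, 0], [40, 0, 0, 0, 0, 0], [40, 0, 0, 0, 0, 0], [40, 0, 0, 0, 0, 0], [40, 0, 0, 0, 0, 0], [40, 0, 0, 0, 0, 0], [40, 0, 0, 0, 0, 0], [40, 0, 0, 0, 0, 0], [40, 0, 0, 0, 0, 0], [40, 0, 0, 0, 0, 0], [40, 0, 0, 0, 0, 0], [40, 0, 0, 0, 0, 0], [26, 0, 0, 0, 0, 0], [0, 0, 40, 0, 0, 0], [0, 0, 40, 0, 0, 0], [0, 0, 40, 0, 0, 0], [0, 0, 20, 0, 0, 0], [0, 0, 10, 0, 0, 0], [0, 0, 0, 0, 0, 0]]
  ]
}}

```text
time: 4.1
ee_pos: [0.4543, 0.1753, 0.0596]
ee_rot: [-2.227, -2.214, 0.003]
wrist_force: [0.1, 0.7, -0.4]
width: 0.0872
grip_force: 0.0
```

```bash
python3 - <<'E'
from h import *
go(.4487,.176,.006,1.571)
p,d=grab_frame("side");cv2.imwrite("pics/s1.png",cv2.resize(p[140:260,180:340,::-1],None,fx=4,fy=4,interpolation=cv2.INTER_CUBIC))
E
```

```text
t 4.1 pos [0.4543 0.1753 0.0596] yaw 1.565 shift [ 0.7 -5.5 53.6] turnz -0.006 tilt [-0.0022  0.0001 -0.    ] w 0.0872
```

View pics/s1.png

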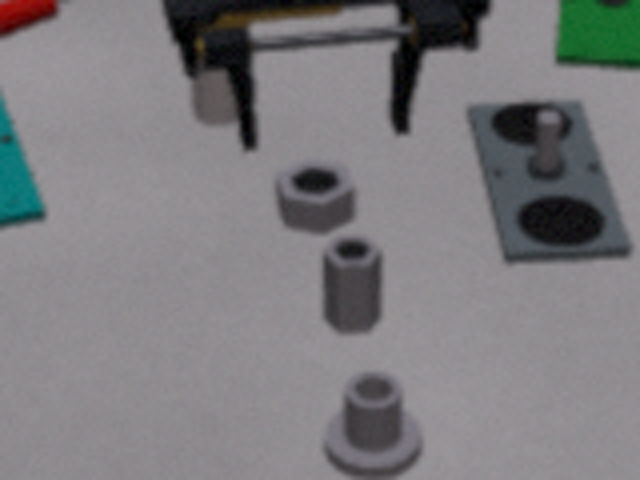

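The fingers at (248,140) and (400,130) straddle the nut at (315,195), and the area around them is clear. I'll descend and grip.

Call:
{"fn": "send_rows", "kwargs": {
  "commands": [
    [[0.7, -5.5, 10, 0, 0, 0], [0, 0, 14, 0, 0, 0], [0, 0, 12, 0, 0, 0], [0, 0, 10, 0, 0, 0], [0, 0, 7, 0, 0, 0], [0, 0, 0, 0, 0, 0]]
  ]
}}

```text
time: 4.75
ee_pos: [0.4489, 0.1761, 0.0063]
ee_rot: [-2.227, -2.214, 0.002]
wrist_force: [-0.1, -0.2, 0.5]
width: 0.0869
grip_force: 0.0
```

Call:
{"fn": "send_rows", "kwargs": {
  "commands": [
    [[0, 0, 0, 0, 0, 0], [0, 0, 0, 0, 0, 0], [0, 0, 0, 0, 0, 0], [0, 0, 0, 0, 0, 0], [0, 0, 0, 0, 0, 0], [0, 0, 0, 0, 0, 0], [0, 0, 0, 0, 0, 0], [0, 0, 0, 0, 0, 0], [0, 0, 0, 0, 0, 0], [0, 0, 0, 0, 0, 0]]
  ],
  "grip": 1
}}

```text
time: 5.75
ee_pos: [0.4496, 0.1762, 0.0076]
ee_rot: [2.228, 2.215, -0.0]
wrist_force: [-1.2, -0.2, 2.3]
width: 0.0458
grip_force: 30.0
```

```bash
python3 -c "
from h import *
go(.4487,.176,.006,1.571);go(.609,.2376,.1,1.571)"
```

```text
t 5.75 pos [0.4496 0.1762 0.0076] yaw 1.565 shift [-0.2 -0.9  1.6] turnz -0.006 tilt [-0.0001  0.0001 -0.    ] w 0.0458
t 5.75 pos [0.4496 0.1762 0.0076] yaw 1.565 shift [ 62.3 159.  -92.5] turnz -0.006 tilt [-0.0001  0.0001 -0.    ] w 0.0458
```

Call:
{"fn": "send_rows", "kwargs": {
  "commands": [
    [[0, 0, -10, 0, 0, 0], [0, 0, -25, 0, 0, 0], [0, 0, -30, 0, 0, 0], [0, 0, -28, 0, 0, 0], [5, 15, 0, 0, 0, 0], [12, 30, 0, 0, 0, 0], [15, 35, 0, 0, 0, 0], [15, 35, 0, 0, 0, 0], [10, 29, 0, 0, 0, 0], [5, 15, 0, 0, 0, 0], [0, 0, 0, 0, 0, 0], [0, 0, 0, 0, 0, 0]]
  ]
}}

```text
time: 6.95
ee_pos: [0.6083, 0.2373, 0.1004]
ee_rot: [-2.227, -2.214, 0.001]
wrist_force: [-1.6, 0.6, -0.9]
width: 0.0457
grip_force: 30.0
```

```bash
python3 - <<'E'
from h import *
go(.609,.2376,.0185,1.571)
E
```

```text
t 6.95 pos [0.6083 0.2373 0.1004] yaw 1.565 shift [ 0.2  0.7 81.9] turnz -0.006 tilt [-0.0011 -0.0003  0.    ] w 0.0457
```

Call:
{"fn": "send_rows", "kwargs": {
  "commands": [
    [[0, 0.7, 10, 0, 0, 0], [0, 0, 20, 0, 0, 0], [0, 0, 20, 0, 0, 0], [0, 0, 15, 0, 0, 0], [0, 0, 8, 0, 0, 0], [0, 0, 5, 0, 0, 0], [0, 0, 2, 0, 0, 0], [0, 0, 0, 0, 0, 0], [0, 0, 0, 0, 0, 0]]
  ]
}}

```text
time: 7.85
ee_pos: [0.6101, 0.2375, 0.0212]
ee_rot: [2.228, 2.215, 0.002]
wrist_force: [0.1, 0.1, -2.0]
width: 0.0457
grip_force: 30.0
```

```bash
python3 - <<'E'
from h import *
go(.609,.2376,.0176,1.571)
E
```

```text
t 7.85 pos [0.6101 0.2375 0.0212] yaw 1.565 shift [ 0.1 -1.1  3.6] turnz -0.006 tilt [ 0.0009 -0.0005 -0.    ] w 0.0457
```

Call:
{"fn": "send_rows", "kwargs": {
  "commands": [
    [[0, -1, 0.8, 0, 0, 0], [0, 0, 0.8, 0, 0, 0], [0, 0, 0.8, 0, 0, 0], [0, 0, 0, 0, 0, 0], [0, 0, 0, 0, 0, 0]]
  ]
}}

```text
time: 8.35
ee_pos: [0.6087, 0.2373, 0.0181]
ee_rot: [-2.228, -2.215, -0.0]
wrist_force: [-0.4, 0.2, -2.8]
width: 0.0455
grip_force: 30.0
```

```bash
python3 - <<'E'
from h import *
go(.609,.2376,.0176,1.571)
print(state()["wrist_force"])
E
```

```text
t 8.35 pos [0.6087 0.2373 0.0181] yaw 1.565 shift [0.3 0.3 0.5] turnz -0.006 tilt [-0.     -0.0001  0.    ] w 0.0455
[-0.39066047  0.19925436 -2.78031141]
```

Call:
{"fn": "send_rows", "kwargs": {
  "commands": [
    [[0, 0, 0.5, 0, 0, 0], [0, 0, 0.4, 0, 0, 0], [0, 0, 0, 0, 0, 0], [0, 0, 0, 0, 0, 0]]
  ]
}}

```text
time: 8.75
ee_pos: [0.6087, 0.2373, 0.0177]
ee_rot: [2.228, 2.215, 0.0]
wrist_force: [-3.4, -1.3, 5.4]
width: 0.0456
grip_force: 30.0
```

Contact. I'll release and lift.

Call:
{"fn": "send_rows", "kwargs": {
  "commands": [
    [[0, 0, 0, 0, 0, 0], [0, 0, 0, 0, 0, 0], [0, 0, 0, 0, 0, 0], [0, 0, 0, 0, 0, 0], [0, 0, 0, 0, 0, 0], [0, 0, 0, 0, 0, 0], [0, 0, 0, 0, 0, 0], [0, 0, -10, 0, 0, 0], [0, 0, -20, 0, 0, 0], [0, 0, -30, 0, 0, 0], [0, 0, -40, 0, 0, 0], [0, 0, -20, 0, 0, 0], [0, 0, 0, 0, 0, 0]]
  ],
  "grip": 0
}}

```text
time: 10.05
ee_pos: [0.6103, 0.2385, 0.1418]
ee_rot: [2.226, 2.213, 0.009]
wrist_force: [0.1, 0.7, -0.5]
width: 0.0867
grip_force: 0.0
```

```bash
python3 - <<'E'
from h import *
go(.4387,-.05,.1385,1.571)
E
```

```text
t 10.05 pos [0.6103 0.2385 0.1418] yaw 1.565 shift [-289.6 -169.9    1.7] turnz -0.006 tilt [ 0.0059 -0.0022 -0.    ] w 0.0867
```

Call:
{"fn": "send_rows", "kwargs": {
  "commands": [
    [[-15, -9, 0, 0, 0, 0], [-32, -19, 0, 0, 0, 0], [-32, -19, 0, 0, 0, 0], [-32, -19, 0, 0, 0, 0], [-32, -19, 0, 0, 0, 0], [-32, -19, 0, 0, 0, 0], [-32, -19, 0, 0, 0, 0], [-32, -19, 0, 0, 0, 0], [-32, -18, 0, 0, 0, 0], [-18.6, -9.9, 0, 0, 0, 0], [0, 0, 20, 0, 0, 0], [0, 0, 30, 0, 0, 0], [0, 0, 20, 0, 0, 0], [0, 0, 0, 0, 0, 0], [0, 0, 0, 0, 0, 0]]
  ]
}}

```text
time: 11.55
ee_pos: [0.4369, -0.051, 0.0674]
ee_rot: [-2.227, -2.215, 0.0]
wrist_force: [-0.3, 1.1, 0.6]
width: 0.0869
grip_force: 0.0
```

```bash
python3 - <<'E'
from h import *
go(.4387,-.0505,.014,1.571)
p,d=grab_frame("top");print("nut",topface("top",d,(.609,.2376),.034,.05)[:2])
E
```

```text
t 11.55 pos [ 0.4369 -0.051   0.0674] yaw 1.565 shift [ 0.5  1.9 53.4] turnz -0.006 tilt [-0.0007 -0.0005  0.    ] w 0.0869
nut (array([0.60869026, 0.2372014 ]), 0.027143414306640624)
```

Call:
{"fn": "send_rows", "kwargs": {
  "commands": [
    [[0.5, 1.9, 12, 0, 0, 0], [0, 0, 15, 0, 0, 0], [0, 0, 14, 0, 0, 0], [0, 0, 8, 0, 0, 0], [0, 0, 3, 0, 0, 0], [0, 0, 0, 0, 0, 0]]
  ]
}}

```text
time: 12.2
ee_pos: [0.4388, -0.0506, 0.0149]
ee_rot: [-2.227, -2.214, 0.0]
wrist_force: [-0.4, -0.5, 0.6]
width: 0.087
grip_force: 0.0
```

Call:
{"fn": "send_rows", "kwargs": {
  "commands": [
    [[0, 0, 0, 0, 0, 0], [0, 0, 0, 0, 0, 0], [0, 0, 0, 0, 0, 0], [0, 0, 0, 0, 0, 0], [0, 0, 0, 0, 0, 0], [0, 0, 0, 0, 0, 0], [0, 0, 0, 0, 0, 0], [0, 0, 0, 0, 0, 0], [0, 0, 0, 0, 0, 0], [0, 0, 0, 0, 0, 0], [0, 0, 0, 0, 0, 0], [0, 0, 0, 0, 0, 0]]
  ],
  "grip": 1
}}

```text
time: 13.4
ee_pos: [0.4389, -0.0508, 0.0152]
ee_rot: [-2.228, -2.215, 0.0]
wrist_force: [0.4, -0.9, -0.2]
width: 0.0296
grip_force: 30.0
```

```bash
python3 -c "
from h import *
go(.5956,.1224,.12,1.571)"
```

```text
t 13.4 pos [ 0.4389 -0.0508  0.0152] yaw 1.565 shift [ 174.2  155.6 -104.8] turnz -0.006 tilt [-0. -0.  0.] w 0.0296
```

Call:
{"fn": "send_rows", "kwargs": {
  "commands": [
    [[0, 0, -15, 0, 0, 0], [0, 0, -30, 0, 0, 0], [0, 0, -35, 0, 0, 0], [0, 0, -25, 0, 0, 0], [14, 12, 0, 0, 0, 0], [30, 27, 0, 0, 0, 0], [30, 27, 0, 0, 0, 0], [30, 27, 0, 0, 0, 0], [30, 27, 0, 0, 0, 0], [26, 23, 0, 0, 0, 0], [14.2, 12.6, 0, 0, 0, 0], [0, 0, 0, 0, 0, 0], [0, 0, 25, 0, 0, 0], [0, 0, 30, 0, 0, 0], [0, 0, 20, 0, 0, 0], [0, 0, 10, 0, 0, 0], [0, 0, 3, 0, 0, 0], [0, 0, 0, 0, 0, 0], [0, 0, 0, 0, 0, 0]]
  ]
}}

```text
time: 15.3
ee_pos: [0.5963, 0.1225, 0.0333]
ee_rot: [2.228, 2.214, 0.002]
wrist_force: [-0.1, -0.2, -1.5]
width: 0.0295
grip_force: 30.0
```

```bash
python3 -c "
from h import *
go(.5956,.1224,.0252,1.571)"
```

```text
t 15.3 pos [0.5963 0.1225 0.0333] yaw 1.565 shift [-0.1 -0.7  8.1] turnz -0.006 tilt [ 0.0016 -0.0002 -0.    ] w 0.0295
```

Call:
{"fn": "send_rows", "kwargs": {
  "commands": [
    [[0, 0, 3, 0, 0, 0], [0, 0, 2, 0, 0, 0], [0, 0, 1, 0, 0, 0], [0, 0, 0, 0, 0, 0], [0, 0, 0, 0, 0, 0], [0, 0, 0, 0, 0, 0]]
  ]
}}

```text
time: 15.9
ee_pos: [0.5956, 0.1225, 0.0262]
ee_rot: [-2.228, -2.215, -0.0]
wrist_force: [-0.1, 0.8, -2.3]
width: 0.0298
grip_force: 30.0
```

```bash
python3 -c "
from h import *
go(.5956,.1224,.0252,1.571)"
```

```text
t 15.9 pos [0.5956 0.1225 0.0262] yaw 1.565 shift [-0.1 -0.   1. ] turnz -0.006 tilt [ 0.0001 -0.0001 -0.    ] w 0.0298
```

Call:
{"fn": "send_rows", "kwargs": {
  "commands": [
    [[0, 0, 0.4, 0, 0, 0], [0, 0, 0.4, 0, 0, 0], [0, 0, 0.4, 0, 0, 0], [0, 0, 0, 0, 0, 0], [0, 0, 0, 0, 0, 0]]
  ]
}}

```text
time: 16.4
ee_pos: [0.5956, 0.1225, 0.0252]
ee_rot: [2.228, 2.215, 0.0]
wrist_force: [-2.0, -1.3, 3.2]
width: 0.0293
grip_force: 30.0
```

Call:
{"fn": "send_rows", "kwargs": {
  "commands": [
    [[0, 0, 0, 0, 0, 0], [0, 0, 0, 0, 0, 0], [0, 0, 0, 0, 0, 0], [0, 0, 0, 0, 0, 0], [0, 0, 0, 0, 0, 0], [0, 0, 0, 0, 0, 0], [0, 0, 0, 0, 0, 0], [0, 0, -10, 0, 0, 0], [0, 0, -20, 0, 0, 0], [0, 0, -30, 0, 0, 0], [0, 0, -40, 0, 0, 0], [0, 0, -15, 0, 0, 0], [0, 0, 0, 0, 0, 0]]
  ],
  "grip": 0
}}

```text
time: 17.7
ee_pos: [0.5971, 0.1231, 0.1433]
ee_rot: [2.226, 2.213, 0.006]
wrist_force: [0.6, 0.8, -0.0]
width: 0.0872
grip_force: 0.0
```

```bash
python3 - <<'E'
from h import *
go(.4503,.0637,.1385,1.571);go(.4503,.0637,.1385,2.967)
E
```

```text
t 17.7 pos [0.5971 0.1231 0.1433] yaw 1.565 shift [ -60.3 -146.5    4.1] turnz -0.006 tilt [ 0.005  -0.0006 -0.    ] w 0.0872
t 17.7 pos [0.5971 0.1231 0.1433] yaw 1.565 shift [ -60.3 -146.5    4.1] turnz -1.402 tilt [0.0014 0.0048 0.    ] w 0.0872
```

Call:
{"fn": "send_rows", "kwargs": {
  "commands": [
    [[-8, -20, 0, 0, 0, 0], [-15, -36, 0, 0, 0, 0], [-15, -37, 0, 0, 0, 0], [-14, -35, 0, 0, 0, 0], [-8.3, -18.5, 0, 0, 0, 0], [0, 0, 0, 0, 0, -0.14], [0, 0, 0, 0, 0, -0.14], [0, 0, 0, 0, 0, -0.14], [0, 0, 0, 0, 0, -0.14], [0, 0, 0, 0, 0, -0.14], [0, 0, 0, 0, 0, -0.14], [0, 0, 0, 0, 0, -0.14], [0, 0, 0, 0, 0, -0.14], [0, 0, 0, 0, 0, -0.14], [0, 0, 0, 0, 0, -0.14], [0, 0, 30, 0, 0, 0], [0, 0, 30, 0, 0, 0], [0, 0, 0, 0, 0, 0], [0, 0, 0, 0, 0, 0]]
  ]
}}

```text
time: 19.6
ee_pos: [0.448, 0.0633, 0.0799]
ee_rot: [-0.276, -3.127, -0.001]
wrist_force: [0.4, 0.1, 0.4]
width: 0.0869
grip_force: 0.0
```

```bash
python3 - <<'E'
from h import *
go(.4503,.0637,.012,2.967)
p,d=grab_frame("top");print("bush",topface("top",d,(.5956,.1224),.052,.04)[:2])
p,d=grab_frame("side");cv2.imwrite("pics/s2.png",cv2.resize(p[130:270,180:370,::-1],None,fx=4,fy=4,interpolation=cv2.INTER_CUBIC))
E
```

```text
t 19.6 pos [0.448  0.0633 0.0799] yaw 2.965 shift [-2.3  0.8 67.9] turnz -0.002 tilt [ 0.0004 -0.0021 -0.    ] w 0.0869Traceback (most recent call last):
  File "<stdin>", line 3, in <module>
  File "h.py", line 18, in topface
    k=max(cs,key=cv2.contourArea)[:,0];p=ray(n,k,h)
      ~~~^^^^^^^^^^^^^^^^^^^^^^^^
ValueError: max() iterable argument is empty
```

```bash
python3 - <<'E'
from h import *
p,d=grab_frame("side");cv2.imwrite("pics/s2.png",cv2.resize(p[130:270,180:370,::-1],None,fx=4,fy=4,interpolation=cv2.INTER_CUBIC))
E
```

```text
(no output)
```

View pics/s2.png

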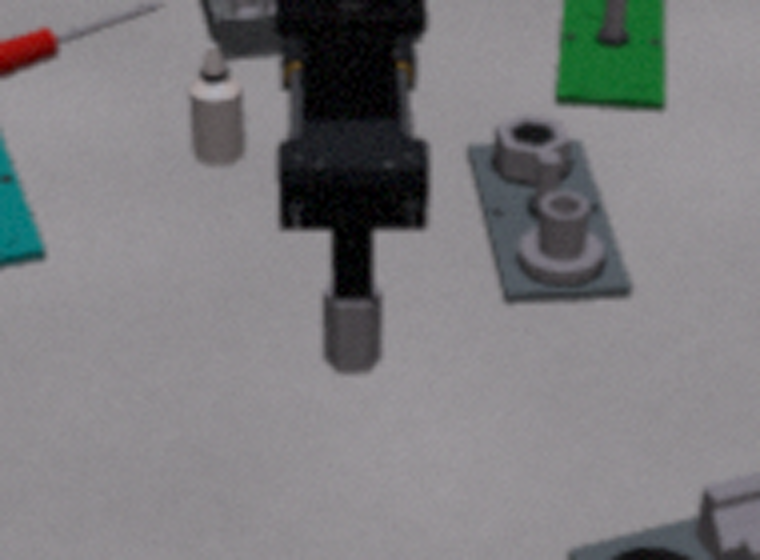

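The nut at (530,150) and the bush at (562,240) stand upright on their seats. The gripper is lined up over the coupling at (352,335).

Call:
{"fn": "send_rows", "kwargs": {
  "commands": [
    [[-2.3, 0.8, 10, 0, 0, 0], [0, 0, 20, 0, 0, 0], [0, 0, 20, 0, 0, 0], [0, 0, 12, 0, 0, 0], [0, 0, 4, 0, 0, 0], [0, 0, 0, 0, 0, 0]]
  ]
}}

```text
time: 20.3
ee_pos: [0.4511, 0.0636, 0.0139]
ee_rot: [-0.277, -3.129, -0.0]
wrist_force: [-0.2, 0.6, 0.2]
width: 0.0871
grip_force: 0.0
```

Call:
{"fn": "send_rows", "kwargs": {
  "commands": [
    [[0, 0, 0, 0, 0, 0], [0, 0, 0, 0, 0, 0], [0, 0, 0, 0, 0, 0], [0, 0, 0, 0, 0, 0], [0, 0, 0, 0, 0, 0], [0, 0, 0, 0, 0, 0], [0, 0, 0, 0, 0, 0], [0, 0, 0, 0, 0, 0], [0, 0, 0, 0, 0, 0], [0, 0, 0, 0, 0, 0], [0, 0, 0, 0, 0, 0], [0, 0, 0, 0, 0, 0]]
  ],
  "grip": 1
}}

```text
time: 21.5
ee_pos: [0.4511, 0.0635, 0.014]
ee_rot: [0.277, 3.129, 0.0]
wrist_force: [-0.7, 1.3, -0.2]
width: 0.0295
grip_force: 30.0
```

```bash
python3 -c "
from h import *
go(.6644,-.1481,.135,2.967)"
```

```text
t 21.5 pos [0.4511 0.0635 0.014 ] yaw 2.965 shift [-247.1 -170.7 -121. ] turnz -0.002 tilt [0.0001 0.     0.    ] w 0.0295
```

Call:
{"fn": "send_rows", "kwargs": {
  "commands": [
    [[0, 0, -15, 0, 0, 0], [0, 0, -30, 0, 0, 0], [0, 0, -40, 0, 0, 0], [0, 0, -36, 0, 0, 0], [-14, -10, 0, 0, 0, 0], [-30, -21, 0, 0, 0, 0], [-30, -21, 0, 0, 0, 0], [-30, -21, 0, 0, 0, 0], [-30, -21, 0, 0, 0, 0], [-30, -21, 0, 0, 0, 0], [-30, -21, 0, 0, 0, 0], [-30, -20, 0, 0, 0, 0], [-23.7, -14.6, 0, 0, 0, 0], [0, 0, 0, 0, 0, 0], [0, 0, 25, 0, 0, 0], [0, 0, 35, 0, 0, 0], [0, 0, 25, 0, 0, 0], [0, 0, 12, 0, 0, 0], [0, 0, 3, 0, 0, 0], [0, 0, 0, 0, 0, 0]]
  ]
}}

```text
time: 23.5
ee_pos: [0.665, -0.148, 0.0351]
ee_rot: [-0.277, -3.129, -0.0]
wrist_force: [0.2, 0.3, -2.1]
width: 0.0299
grip_force: 30.0
```

```bash
python3 -c "
from h import *
go(.665,-.1481,.024,2.967)"
```

```text
t 23.5 pos [ 0.665  -0.148   0.0351] yaw 2.965 shift [ 0.  -0.1 11.1] turnz -0.002 tilt [ 0.0002 -0.0001 -0.    ] w 0.0299
```

Call:
{"fn": "send_rows", "kwargs": {
  "commands": [
    [[0, 0, 5, 0, 0, 0], [0, 0, 3, 0, 0, 0], [0, 0, 2, 0, 0, 0], [0, 0, 0.5, 0, 0, 0], [0, 0, 0.4, 0, 0, 0], [0, 0, 0.4, 0, 0, 0], [0, 0, 0, 0, 0, 0], [0, 0, 0, 0, 0, 0]]
  ]
}}

```text
time: 24.3
ee_pos: [0.6651, -0.1481, 0.0241]
ee_rot: [0.277, 3.129, -0.0]
wrist_force: [-1.1, 0.8, 2.3]
width: 0.0303
grip_force: 30.0
```

Call:
{"fn": "send_rows", "kwargs": {
  "commands": [
    [[0, 0, 0, 0, 0, 0], [0, 0, 0, 0, 0, 0], [0, 0, 0, 0, 0, 0], [0, 0, 0, 0, 0, 0], [0, 0, 0, 0, 0, 0], [0, 0, 0, 0, 0, 0], [0, 0, 0, 0, 0, 0], [0, 0, -10, 0, 0, 0], [0, 0, -20, 0, 0, 0], [0, 0, -30, 0, 0, 0], [0, 0, -40, 0, 0, 0], [0, 0, -15, 0, 0, 0], [0, 0, 0, 0, 0, 0]]
  ],
  "grip": 0
}}

```text
time: 25.6
ee_pos: [0.6666, -0.1481, 0.1424]
ee_rot: [0.277, 3.124, -0.001]
wrist_force: [0.2, 0.6, 0.3]
width: 0.0871
grip_force: 0.0
```

```bash
python3 - <<'E'
from h import *
go(.3612,-.2985,.138,1.565)
E
```

```text
t 25.6 pos [ 0.6666 -0.1481  0.1424] yaw 2.965 shift [ 274.2 -201.8    3.1] turnz 1.4 tilt [0.0051 0.0012 0.    ] w 0.0871
```

Call:
{"fn": "send_rows", "kwargs": {
  "commands": [
    [[14, -10, 0, 0, 0, 0], [32, -24, 0, 0, 0, 0], [35, -26, 0, 0, 0, 0], [35, -26, 0, 0, 0, 0], [35, -26, 0, 0, 0, 0], [35, -26, 0, 0, 0, 0], [35, -26, 0, 0, 0, 0], [35, -25, 0, 0, 0, 0], [18.2, -12.8, 0, 0, 0, 0], [0, 0, 0, 0, 0, 0.14], [0, 0, 0, 0, 0, 0.14], [0, 0, 0, 0, 0, 0.14], [0, 0, 0, 0, 0, 0.14], [0, 0, 0, 0, 0, 0.14], [0, 0, 0, 0, 0, 0.14], [0, 0, 0, 0, 0, 0.14], [0, 0, 0, 0, 0, 0.14], [0, 0, 0, 0, 0, 0.14], [0, 0, 0, 0, 0, 0.14]]
  ]
}}

```text
time: 27.5
ee_pos: [0.3589, -0.2981, 0.1378]
ee_rot: [-2.234, -2.207, 0.0]
wrist_force: [0.0, -0.0, -0.9]
width: 0.0873
grip_force: 0.0
```

Call:
{"fn": "send_rows", "kwargs": {
  "commands": [
    [[0, 0, 30, 0, 0, 0], [0, 0, 40, 0, 0, 0], [0, 0, 10, 0, 0, 0], [0, 0, 0, 0, 0, 0], [0, 0, 0, 0, 0, 0]]
  ]
}}

```text
time: 28.0
ee_pos: [0.36, -0.2987, 0.0596]
ee_rot: [2.228, 2.215, 0.0]
wrist_force: [-0.7, -0.5, 0.3]
width: 0.0868
grip_force: 0.0
```

```bash
python3 - <<'E'
from h import *
go(.3612,-.2985,.006,1.565)
p,d=grab_frame("top");cv2.imwrite("pics/t3.png",cv2.resize(p[120:300,150:450,::-1],None,fx=2.6,fy=2.6,interpolation=cv2.INTER_CUBIC))
for k,xy,h in (("nut",(.609,.2376),.034),("bush",(.5956,.1224),.052),("coup",(.6644,-.1481),.06)):
    try: print(k,*topface("top",d,xy,h,.05)[:2])
    except Exception as e: print(k,e)
E
```

```text
t 28.0 pos [ 0.36   -0.2987  0.0596] yaw 1.565 shift [ 0.2  1.2 53.6] turnz -0.0 tilt [0.0005 0.     0.    ] w 0.0868
nut [0.60847271 0.23728137] 0.02660513916015625
bush [0.59493791 0.12286285] 0.016305990600585938
coup [ 0.66315109 -0.14764602] 0.01756807861328125
```

View pics/t3.png

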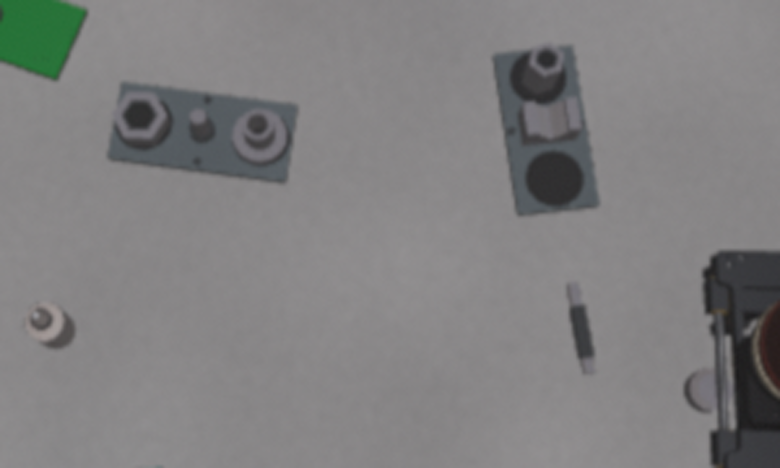

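Nut (140,118), bush (260,133) and coupling (545,62) are all placed within about 1 mm of their seat centres. The bystanders haven't moved. I'll grasp the cap next.

Call:
{"fn": "send_rows", "kwargs": {
  "commands": [
    [[0.2, 1.2, 10, 0, 0, 0], [0, 0, 15, 0, 0, 0], [0, 0, 14, 0, 0, 0], [0, 0, 10, 0, 0, 0], [0, 0, 4, 0, 0, 0], [0, 0, 0, 0, 0, 0]]
  ]
}}

```text
time: 28.65
ee_pos: [0.3606, -0.298, 0.0051]
ee_rot: [-2.227, -2.214, -0.0]
wrist_force: [0.3, 0.6, 0.7]
width: 0.0873
grip_force: 0.0
```

Call:
{"fn": "send_rows", "kwargs": {
  "commands": [
    [[0, 0, 0, 0, 0, 0], [0, 0, 0, 0, 0, 0], [0, 0, 0, 0, 0, 0], [0, 0, 0, 0, 0, 0], [0, 0, 0, 0, 0, 0], [0, 0, 0, 0, 0, 0], [0, 0, 0, 0, 0, 0], [0, 0, 0, 0, 0, 0], [0, 0, 0, 0, 0, 0], [0, 0, 0, 0, 0, 0], [0, 0, 0, 0, 0, 0], [0, 0, 0, 0, 0, 0]]
  ],
  "grip": 1
}}

```text
time: 29.85
ee_pos: [0.3607, -0.2983, 0.0057]
ee_rot: [-2.228, -2.215, 0.0]
wrist_force: [-0.8, -0.7, 0.7]
width: 0.0392
grip_force: 30.0
```

```bash
python3 -c "
from h import *
go(.45,-.2,.15,1.565);go(.609,.2374,.15,1.565)"
```

```text
t 29.85 pos [ 0.3607 -0.2983  0.0057] yaw 1.565 shift [  98.9   88.7 -144.3] turnz -0.0 tilt [-0.0001 -0.      0.    ] w 0.0392
t 29.85 pos [ 0.3607 -0.2983  0.0057] yaw 1.565 shift [ 537.3  245.  -144.3] turnz -0.0 tilt [-0.0001 -0.      0.    ] w 0.0392
```

Call:
{"fn": "send_rows", "kwargs": {
  "commands": [
    [[0, 0, -15, 0, 0, 0], [0, 0, -30, 0, 0, 0], [0, 0, -40, 0, 0, 0], [0, 0, -40, 0, 0, 0], [0, 0, -20, 0, 0, 0], [17, 8, 0, 0, 0, 0], [36, 16.4, 0, 0, 0, 0], [40, 18.2, 0, 0, 0, 0], [40, 18.2, 0, 0, 0, 0], [40, 18.2, 0, 0, 0, 0], [40, 18.2, 0, 0, 0, 0], [40, 18.2, 0, 0, 0, 0], [40, 18.2, 0, 0, 0, 0], [40, 18.2, 0, 0, 0, 0], [40, 18.2, 0, 0, 0, 0], [40, 18.2, 0, 0, 0, 0], [40, 18.2, 0, 0, 0, 0], [40, 18.2, 0, 0, 0, 0], [30, 13.6, 0, 0, 0, 0], [14.2, 6.5, 0, 0, 0, 0]]
  ]
}}

```text
time: 31.85
ee_pos: [0.6083, 0.2412, 0.1497]
ee_rot: [-2.223, -2.217, -0.0]
wrist_force: [-0.7, -0.2, -2.2]
width: 0.0384
grip_force: 30.0
```

Call:
{"fn": "send_rows", "kwargs": {
  "commands": [
    [[0, 0, 0, 0, 0, 0], [0, 0, 25, 0, 0, 0], [0, 0, 35, 0, 0, 0], [0, 0, 25, 0, 0, 0], [0, 0, 10, 0, 0, 0], [0, 0, 5, 0, 0, 0], [0, 0, 0, 0, 0, 0], [0, 0, 0, 0, 0, 0], [0, 0, 0, 0, 0, 0]]
  ]
}}

```text
time: 32.75
ee_pos: [0.6093, 0.2377, 0.052]
ee_rot: [2.228, 2.214, 0.003]
wrist_force: [0.4, 0.5, -2.6]
width: 0.0387
grip_force: 30.0
```

```bash
python3 -c "
from h import *
go(.6087,.2374,.0397,1.565)"
```

```text
t 32.75 pos [0.6093 0.2377 0.052 ] yaw 1.565 shift [-0.3 -0.7 12.3] turnz -0.0 tilt [ 0.0018 -0.0006 -0.    ] w 0.0387
```

Call:
{"fn": "send_rows", "kwargs": {
  "commands": [
    [[-0.3, -0.4, 3, 0, 0, 0], [0, 0, 3, 0, 0, 0], [0, 0, 2, 0, 0, 0], [0, 0, 0, 0, 0, 0], [0, 0, 0, 0, 0, 0], [0, 0, 0, 0, 0, 0]]
  ]
}}

```text
time: 33.35
ee_pos: [0.6083, 0.2372, 0.0427]
ee_rot: [-2.228, -2.215, -0.0]
wrist_force: [-0.3, 0.0, -2.0]
width: 0.0387
grip_force: 30.0
```

```bash
python3 - <<'E'
from h import *
go(.6087,.2374,.0397,1.565)
p,d=grab_frame("side");cv2.imwrite("pics/s4.png",cv2.resize(p[110:220,260:380,::-1],None,fx=5,fy=5,interpolation=cv2.INTER_CUBIC))
E
```

```text
t 33.35 pos [0.6083 0.2372 0.0427] yaw 1.565 shift [0.2 0.4 3. ] turnz -0.0 tilt [ 0.     -0.0001 -0.    ] w 0.0387
```

View pics/s4.png

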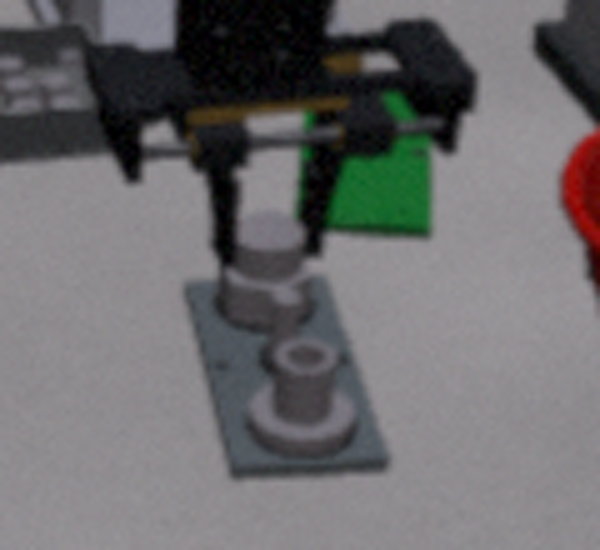

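The cap at (268,245) is held level just above the nut at (265,300). I'll lower it to contact.

Call:
{"fn": "send_rows", "kwargs": {
  "commands": [
    [[0.2, 0.4, 1, 0, 0, 0], [0, 0, 0.8, 0, 0, 0], [0, 0, 0.5, 0, 0, 0], [0, 0, 0.4, 0, 0, 0], [0, 0, 0, 0, 0, 0], [0, 0, 0, 0, 0, 0]]
  ]
}}

```text
time: 34.0
ee_pos: [0.6087, 0.2373, 0.04]
ee_rot: [-2.228, -2.215, -0.0]
wrist_force: [0.5, -0.2, -3.1]
width: 0.0389
grip_force: 30.0
```

Call:
{"fn": "send_rows", "kwargs": {
  "commands": [
    [[0, 0, 0.4, 0, 0, 0], [0, 0, 0.4, 0, 0, 0], [0, 0, 0, 0, 0, 0], [0, 0, 0, 0, 0, 0]]
  ]
}}

```text
time: 34.4
ee_pos: [0.6088, 0.2374, 0.0398]
ee_rot: [2.228, 2.215, 0.0]
wrist_force: [-2.1, -1.4, 5.3]
width: 0.039
grip_force: 30.0
```

Contact. I'll release, lift, and back off clear.

Call:
{"fn": "send_rows", "kwargs": {
  "commands": [
    [[0, 0, 0, 0, 0, 0], [0, 0, 0, 0, 0, 0], [0, 0, 0, 0, 0, 0], [0, 0, 0, 0, 0, 0], [0, 0, 0, 0, 0, 0], [0, 0, 0, 0, 0, 0], [0, 0, 0, 0, 0, 0], [0, 0, -10, 0, 0, 0], [0, 0, -20, 0, 0, 0], [0, 0, -40, 0, 0, 0], [0, 0, -40, 0, 0, 0], [0, 0, -40, 0, 0, 0], [0, 0, 0, 0, 0, 0]]
  ],
  "grip": 0
}}

```text
time: 35.7
ee_pos: [0.6107, 0.2394, 0.1963]
ee_rot: [2.225, 2.213, 0.013]
wrist_force: [1.1, 0.8, -0.1]
width: 0.0871
grip_force: 0.0
```

Call:
{"fn": "send_rows", "kwargs": {
  "commands": [
    [[-20, -8, 0, 0, 0, 0], [-40, -14, 0, 0, 0, 0], [-40, -14, 0, 0, 0, 0], [-40, -14, 0, 0, 0, 0], [-40, -14, 0, 0, 0, 0], [-40, -14, 0, 0, 0, 0], [-40, -14, 0, 0, 0, 0], [-40, -14, 0, 0, 0, 0], [-40, -14, 0, 0, 0, 0], [-40, -14, 0, 0, 0, 0], [-40, -14, 0, 0, 0, 0], [-40, -10, 0, 0, 0, 0], [-40, 0, 0, 0, 0, 0], [-20, 0, 0, 0, 0, 0], [0, 0, 0, 0, 0, 0], [0, 0, 0, 0, 0, 0]]
  ]
}}

```text
time: 37.3
ee_pos: [0.4479, -0.2807, 0.1892]
ee_rot: [-2.227, -2.215, -0.001]
wrist_force: [1.2, 0.9, -0.3]
width: 0.0869
grip_force: 0.0
```

```bash
python3 - <<'E'
from h import *
t,d=grab_frame("top")
for k,xy,h in (("nut",(.609,.2376),.034),("cap",(.609,.2376),.058),("bush",(.5956,.1224),.052),("coup",(.6644,-.1481),.06)):
    try: print(k,*topface("top",d,xy,h,.05)[:2])
    except Exception as e: print(k,e)
p,_=grab_frame("side")
f=lambda a:cv2.resize(a[:,:,::-1],(390,420),interpolation=cv2.INTER_CUBIC)
cv2.imwrite("pics/f.png",np.hstack([f(t[125:285,180:329]),f(p[130:310,270:437])]))
E
```

```text
nut [0.59370072 0.23550034] 0.02536321563720703
cap [0.60744356 0.23510275] 0.02003047637939453
bush [0.59521877 0.12270416] 0.01602754364013672
coup [ 0.66330979 -0.1477371 ] 0.01756807861328125
```

View pics/f.png

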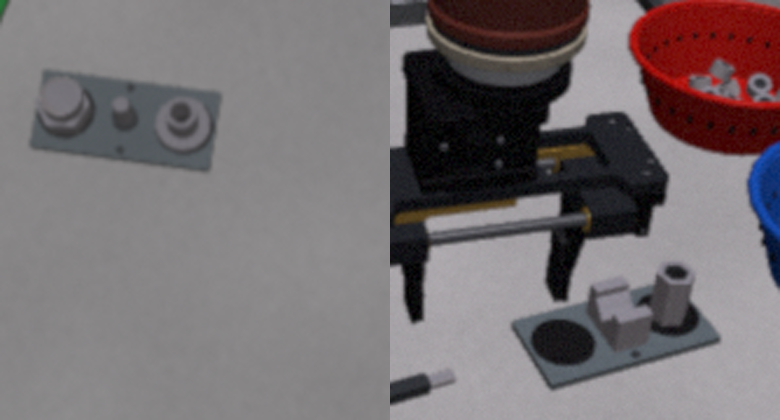

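```bash
python3 - <<'E'
from h import *
ds=np.mean([grab_frame("top")[1] for _ in range(4)],0);W=world("top",ds)
for k,xy,h,b in (("cap",(.609,.2376),.06,.0025),("bush",(.5956,.1224),.052,.0025),("coup",(.6644,-.1481),.06,.0025)):
    m=(abs(W[...,2]-h)<b)&(np.hypot(W[...,0]-xy[0],W[...,1]-xy[1])<.04)
    c=cv2.minEnclosingCircle(np.argwhere(m)[:,::-1].astype(np.float32))
    print(k,ray("top",[c[0]],h),c[1],np.round(np.median(W[m],0),4),m.sum())
E
```

```text
cap [[0.60775734 0.23428978]] 7.0945305824279785 [0.6089 0.2361 0.0598] 131
bush [[0.5959898  0.12299502]] 6.050943374633789 [0.5959 0.1225 0.0521] 66
coup [[ 0.66376268 -0.14812003]] 6.5047807693481445 [ 0.6641 -0.1484  0.0603] 95
```

The cap is within about 1.5 mm of centre and the rest within about 1 mm, and the gripper is clear. Handing in.

```bash
python3 -c "
from station import *
print(sign_off())"
```

```text
the job is handed in; nothing more can be done
None
```

I handed the job in at about 38 s: nut, bush and coupling stand on their seats within about 1 mm of centre, the cap sits on the nut about 1.5 mm off centre, and the bottle and plug gauge were not touched.

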